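# Square and lock the fence of a strip-cutting jig

### The arm

A 6-joint arm with a two-finger parallel gripper is mounted at the origin on the work surface; the furniture and walls round the work are solid. World frame = base frame: x ahead of the robot, y to its left, z up, the work surface at z = 0. Lengths are in mm, angles in rad, forces in N, time in s.
With the tool pointing down it reaches from about 350 to 975 mm from the base axis. Payload 4.9 kg.
Tool frame: the origin (TCP) lies at the very end of the fingers, on their centre line; the grasp point (between the pads) lies bot.grip_point_offset behind it (bot.grip_point_offset is the distance from the TCP to the grasp point, in mm); z points along the fingers, y is the direction in which the jaws open and shut (so a half turn about z gives the same grasp; the last joint's range is limited). The gripper opens to 85 mm and grips with 20 to 120 N. Pads are 22 mm wide; open, the fingers measure 114 mm over their backs; the gripper's body (76 mm by 85 mm) begins 54 mm behind the grasp point. The pads swing forward as they close: fully open they stand 13 mm farther back than shut.
Start: joints at [-1.34, 0.053, 1.613, -0, 1.476, -0.119], TCP at [214.188, -587.133, 231.304] pointing down, gripper open.
Joint ranges: [-3.01, 3.01], [-1.01, 2.22], [0.06, 2.58], [-1.02, 4.17], [0.09, 2.62], [-3.14, 3.14]. Speed limits (rad/s): [2.57, 2.57, 3.14, 3.14, 3.14, 3.14].

### API

Orientations are given as a unit quaternion [x, y, z, w].
In Python, from cell import bot, camera, models gives the robot as it stands.
- The arm moves only by the tool jog_arm, never from a script. Its argument "steps" is one flat list of numbers, 5 for each row, row after row: the shift along the world's x, y, z in mm, then the turn about the world's z in rad, then the opening, from 0 (shut) to 1 (fully open). A call has 1 to 20 rows; each row shifts and turns the commanded pose from where the row before left it; what a row does not reach is not made up. A row lasts 1/8 s, in which the tool goes at most 62.5 mm and 10.7 degrees, less where a joint would pass 70% of its speed; a pose out of reach is approached as far as the arm can. A call is refused whole if a number of a shift passes 62.5 or a number of a turn 0.188, either way. A call with a gripper value outside its range is refused whole. The fingers move at their own pace and stop on an object; "squeeze" is the grip in N (left out, the last holds). Time passes only in rows, so rows that do not move let the fingers close. It gives the time, the measured TCP pose, the force and the opening at its end, in the units of the state.
- bot.read_state(): the state, without advancing time (a new reading comes with each control period).
- camera(name): name is "scene" or "top" or "wrist"; returns a dict with "img" (420x560x3 uint8, red, green, blue), "mtx" (3x3 intrinsics, pixels), "R" (3x3) and "t" (3): a world point X has camera coordinates R X + t. Camera axes: x right, y down, z forward; pixel columns grow to the right and rows downward; lengths in mm; the calibration is good to about 2 mm. A picture is of the moment at which its call begins. There is no depth.
- bot.finish_job(): hands the job in, once; it reports no verdict.
Trained networks look in the newest picture that a camera, given by its name, has taken for a name from the list of things; names that differ only in an ending like _2 or _b are one class to them, and where a whole thing is asked for, a point or a joint stands for the part that bears it (a point fixed in the world has none). Each returns a list of dicts, best first, with "conf" (0 to 1); they miss things now and then, are a little off and sometimes report something else, mostly with a low value. They report only what shows in the picture. A call takes as long as a camera call.
- models.boxes_of(camera, label): "rect" ([left, top, right, bottom] in pixels, round what is visible of it).
The state is a dict: "clock": time; "qpos": joint angles; "qd": joint speeds; "effort": joint torques, N m; "position": TCP position; "eef_rot": TCP orientation; "contact_force": force on the tool from outside, world axes, zero at the start; "moment": the same for the moment, N m; "gripper_width": finger opening in mm.
Only numpy, scipy, OpenCV 4.12 (cv2) and the standard library are available. Lean on these libraries where they do the work, as an engineer would, in place of code of your own. Each camera call takes 0.05 s, during which the arm holds its last target. There are 200 camera calls.

### The job

Set up the strip-cutting jig for square cuts: swing the aluminium fence arm by its free end right up against its stop, then press the red spring plunger down into the blue housing so that its pin drops into the fork of the arm, and slide the steel keeper fully across over the plunger so that it stays trapped down. Leave the things lying round the jig where they are.

Things in the scene. Friction and masses are not known exactly. Their poses are not given: they have to be found in the camera images.
- jig: Fixed plywood board 200 x 300 x 12 mm (x, y, z); origin at the centre of its underside, on the table, z up. Offsets below are in this jig frame, in mm. Arm pivot at x 20, y -110 (bolt top z 36). Blue latch housing with grey rails over x -7 to 66, y 64 to 136: blue top at z 45, rails (45 mm apart) to z 61. A rubber pad under it on the +x side is the arm's stop.
- fence (a joint): Angle a of the aluminium arm about its pivot, rad: 0 = at the stop, arm along the jig's +y, its forked tip under the plunger's pin; larger = free end swung towards -x (at most 0.95). A point r along the arm is at x 20 - r sin a, y -110 + r cos a. Arm 24 mm wide, 222 long, z 14 to 28; friction 0.12 N m, stays where left.
- fence_knob (a point): Centre of the top of the black upright knob near the arm's free end, 125 mm from the pivot: 16 mm diameter, from the arm's top (z 28) to z 60; this point is at z 60. It is fixed to the arm and may be pushed from the side.
- plunger (a joint): How far the red plunger is pressed down, m: 0 = up, 0.014 = bottomed. Its spring gives 5 N at 0, 10 N at the bottom; let go, it springs straight back unless the keeper is over it. It may be blocked early if the arm lies only part-way under it. It must be pressed more than 0.010 for the keeper to slide over it; trapped, it rests at about 0.010.
- plunger_top (a point): On the flat red top of the plunger, above its pin: jig x 20, y 100, z 62 when up. The top face is 26 mm wide and reaches from 17 mm on the -x side of this point to 36 mm on the +x side, running on below the keeper's raised bar.
- keeper_bar (a point): Centre of the steel keeper's raised cross bar (8 mm thick along x, 54 long along y, z 66 to 74), 28 mm in +x from the plunger point when open. Below it the keeper is a flat frame, z 52 to 57: two side arms 44 mm apart, and a tongue whose edge is 48 mm in -x of this point.
- sanding_block_mid (a point): Centre of a loose brown sanding block, 28 x 70 x 16 mm, lying on the table; leave it alone.
- glue_bottle_mid (a point): Centre of a loose white bottle with green cap, 30 x 30 x 61 mm, standing on the table; leave it alone.
- olive_strut_mid (a point): Centre of a loose olive model part, 39 x 92 x 22 mm, lying on the table; leave it alone.
- keeper (a joint): How far the keeper has slid along the jig's +x, m: 0 = open, 0.034 = fully across. Friction 1 N; stays where left; blocked after 3 mm while the plunger is up. Fingertips through its 44 x 44 mm window (between tongue and bar) can press the plunger and, still pressing, move in +x against the bar: this carries the keeper along and brings the tongue over the plunger.

How it is judged:
By the outcome, as a careful person would: the job done as asked, in the order asked, and still so for the second after the job is handed in, with the robot touching nothing.
It also fails if it takes over 38 s, if anything falls off the work surface, if the arm or the gripper's body presses on something with over 40 N, if the wrist force passes 120 N, or if a joint passes its speed limit or range.

## Working session

There is one attempt and no reset: what is moved stays moved. The work goes in short steps, Python scripts to look and compute and a tool call to move; the robot and the scene stay as the last step left them, time stands still between calls to the robot, and variables do not carry over. Pictures are saved under pics/ and viewed, about 8 in all and at most 12, crops included, and the job is handed in when it is done.

Besides the shell and the picture viewer there is one more tool, called after "Request:" in YAML: its name, and indented under it one key for each argument. jog_arm: Moves the arm, as the interface text tells. Its arguments: {"type":"object","properties":{"steps":{"type":"array"},"squeeze":{"type":"number"}},"required":["steps"]}

```bash
mkdir -p pics; python3 - <<'E'
from cell import bot,camera,models
import cv2,numpy as np
for n in("top","scene"):
    c=camera(n);cv2.imwrite(f"pics/{n}0.png",c["img"][:,:,::-1]);print(n,c["mtx"].tolist(),np.round(c["R"],4).tolist(),np.round(c["t"],1).tolist())
    for l in("jig","fence_knob","plunger_top","keeper_bar","fence","keeper","plunger","sanding_block_mid","glue_bottle_mid","olive_strut_mid"):
        print(l,[(np.round(d["rect"]).tolist(),round(d["conf"],2)) for d in models.boxes_of(n,l)[:2]])
s=bot.read_state();print(s["position"],s["eef_rot"],s["gripper_width"],bot.grip_point_offset,s["clock"])
E
```

```text
top [[507.04619497048475, 0.0, 284.68529221538074], [0.0, 507.04619497048475, 210.33114730120744], [0.0, 0.0, 1.0]] [[-0.0243, -0.9996, 0.0166], [-0.9964, 0.0228, -0.0817], [0.0813, -0.0186, -0.9965]] [10.2, 583.0, 1104.2]
jig [([216.0, 166.0, 355.0, 260.0], 0.59)]
fence_knob [([249.0, 200.0, 342.0, 262.0], 0.72), ([261.0, 139.0, 301.0, 158.0], 0.42)]
plunger_top [([233.0, 187.0, 247.0, 207.0], 0.78), ([376.0, 198.0, 395.0, 214.0], 0.75)]
keeper_bar [([225.0, 183.0, 253.0, 224.0], 0.62)]
fence [([246.0, 201.0, 340.0, 263.0], 0.68)]
keeper [([224.0, 182.0, 253.0, 226.0], 0.56), ([259.0, 141.0, 302.0, 158.0], 0.32)]
plunger [([232.0, 184.0, 248.0, 212.0], 0.73)]
sanding_block_mid [([189.0, 268.0, 228.0, 281.0], 0.75)]
glue_bottle_mid [([248.0, 200.0, 342.0, 263.0], 0.75), ([376.0, 198.0, 396.0, 214.0], 0.7)]
olive_strut_mid [([262.0, 139.0, 301.0, 158.0], 0.87)]
scene [[427.42597339603367, 0.0, 277.8389802533187], [0.0, 427.42597339603367, 204.88369404583233], [0.0, 0.0, 1.0]] [[-0.8564, -0.5164, -0.0008], [-0.3013, 0.5009, -0.8114], [0.4194, -0.6946, -0.5846]] [491.8, 246.2, 694.6]
jig []
fence_knob [([291.0, 199.0, 304.0, 269.0], 0.97), ([197.0, 189.0, 348.0, 298.0], 0.75)]
plunger_top [([316.0, 164.0, 325.0, 189.0], 0.69), ([225.0, 227.0, 251.0, 247.0], 0.51)]
keeper_bar [([217.0, 218.0, 270.0, 258.0], 0.59)]
fence [([288.0, 192.0, 306.0, 271.0], 0.69)]
keeper [([218.0, 222.0, 263.0, 257.0], 0.87)]
plunger []
sanding_block_mid [([273.0, 295.0, 311.0, 330.0], 0.86)]
glue_bottle_mid [([217.0, 220.0, 266.0, 257.0], 0.61), ([315.0, 164.0, 326.0, 188.0], 0.6)]
olive_strut_mid [([205.0, 206.0, 237.0, 227.0], 0.77)]
[ 214.18555776 -587.14181154  231.32395819] [ 9.84743432e-01  1.74012565e-01 -2.42990882e-06  3.05924397e-06] 85.44993014478824 18.700000000000003 1.1
```

View pics/top0.png

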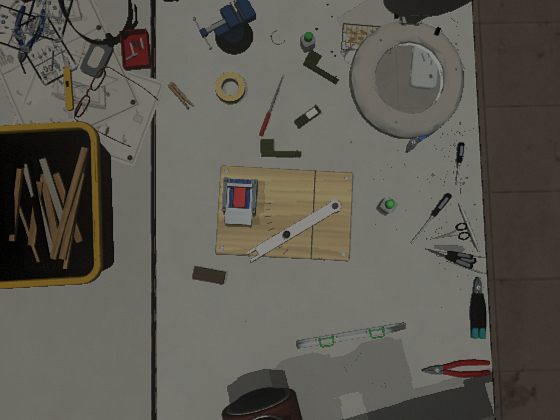

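View pics/scene0.png

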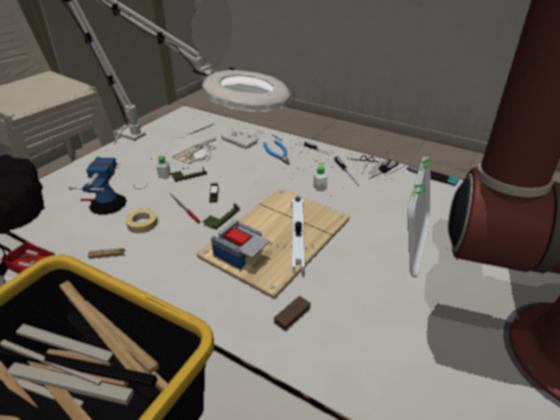

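The top view shows the board with corners near (221,166), (353,172), (350,261) and (216,254). Jig +y points left in the image (world +y) and jig +x points up (world +x). The pivot is at (335,206), the knob at (287,234), the fork at (250,258), the red plunger at (240,197) and the white tongue at (239,216). The bottle is at (387,206). I'll zoom in and fit the board.

```bash
cat > h.py <<'E'
import numpy as np,cv2
def ray(c,uv,z):
    d=c["R"].T@np.linalg.solve(c["mtx"],[uv[0],uv[1],1.]);o=-c["R"].T@c["t"]
    return o+d*(z-o[2])/d[2]
def proj(c,P):
    q=c["mtx"]@(c["R"]@np.array(P,float)+c["t"]);return q[:2]/q[2]
E
python3 - <<'E'
from cell import bot,camera
from h import *
c=camera("top");im=c["img"]
hsv=cv2.cvtColor(im,cv2.COLOR_RGB2HSV)
m=((hsv[...,0]>8)&(hsv[...,0]<28)&(hsv[...,1]>60)&(hsv[...,2]>90)).astype(np.uint8)
m[:160]=0;m[268:]=0;m[:,:205]=0;m[:,362:]=0
m=cv2.morphologyEx(m,cv2.MORPH_OPEN,np.ones((3,3)))
p=np.argwhere(m)[:,::-1]
W=np.array([ray(c,q,12)[:2] for q in p],np.float32)
print(cv2.minAreaRect(W), "hand",[np.round(ray(c,q,12)[:2],1).tolist() for q in((221,166),(353,172),(350,261),(216,254))])
for n,q,z in(("pivot",(335,206),36),("knob",(287,234),60),("plung",(240,197),62)):print(n,ray(c,q,z).round(1))
cr=cv2.resize(im[155:275,200:365],None,fx=4.8,fy=4.8,interpolation=cv2.INTER_CUBIC);cv2.imwrite("pics/crop.png",cr[:,:,::-1])
E
```

```text
((579.2694091796875, -2.74871826171875), (298.2073059082031, 198.39141845703125), 85.5894775390625) hand [[687.8, 137.7], [667.7, -160.7], [467.2, -146.9], [490.0, 151.5]]
pivot [ 589.1 -114.5   36. ]
knob [529.1  -6.6  60. ]
plung [610.9  92.5  62. ]
```

View pics/crop.png

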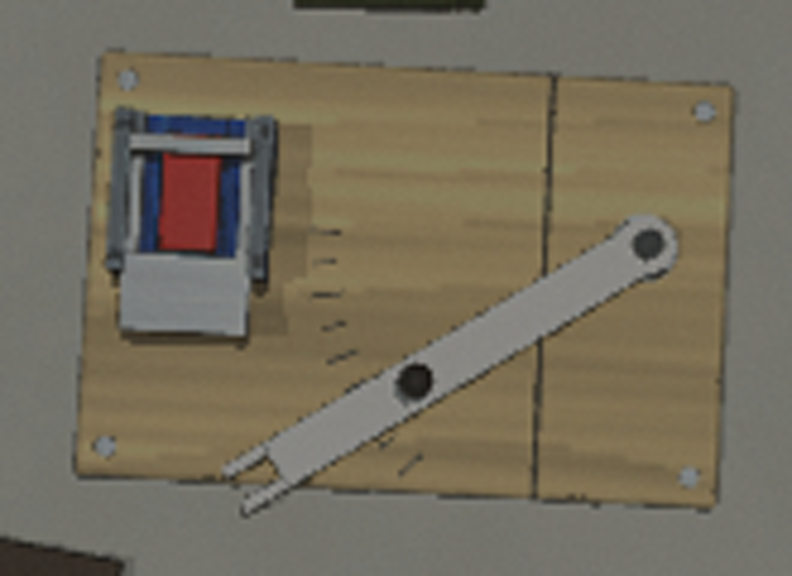

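Request:
jog_arm:
  steps: [22,43.5,-8,0.012,0,22,43.5,-8,0.012,0,22,43.5,-8,0.012,0,22,43.5,-8,0.012,0,22,43.5,-8,0.012,0,22,43.5,-8,0.012,0,22,43.5,-8,0.012,0,22,43.5,-8,0.012,0,22,43.5,-8,0.012,0,22,43.5,-8,0.012,0,22,43.5,-8,0.012,0,22,43.5,-8,0.012,0,22,43.5,-8,0.012,0,0,0,0,0,0,0,0,0,0,0]

```text
clock: 3.02
position: [500.1, -21.8, 127.4]
eef_rot: [0.968, 0.25, -0.0, 0.0]
contact_force: [0.4, 0.7, -0.3]
gripper_width: -0.2
```

```bash
python3 - <<'E'
from cell import bot,camera
from h import *
c=camera("wrist");im=c["img"].copy()
C=np.array([578.5,-3.3]);th=-.0768;R=np.array([[np.cos(th),-np.sin(th)],[np.sin(th),np.cos(th)]])
J=lambda x,y,z:[*(C+R@[x,y]),z]
for P in(J(-48.9,-5.7,60),J(20,100,62),J(48,100,74),J(100,150,12),J(-100,150,12),J(20,-110,36),J(-100,-150,12),[500,-22,38]):
    u=proj(c,P);print(u.round())
    if abs(u).max()<2000: cv2.drawMarker(im,tuple(int(v) for v in u),(255,0,255),0,12,1)
cv2.imwrite("pics/w1.png",im[:,:,::-1])
E
```

```text
[280. 172.]
[174. -67.]
[ 198. -143.]
[ 190. -235.]
[41. 94.]
[477. 165.]
[397. 313.]
[280. 216.]
```

View pics/w1.png

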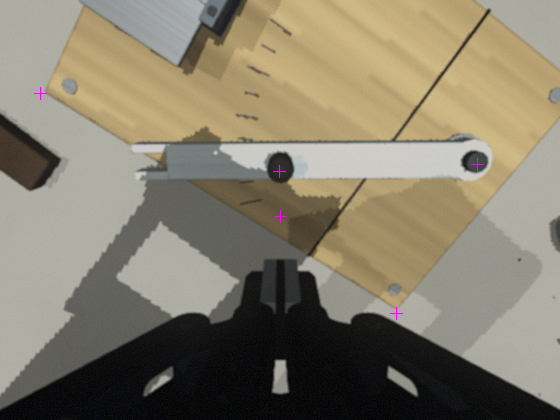

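The markers land within about 2 mm: knob at (280,168), pivot at (477,160) and corner at (47,92). The fingers are centred behind the knob. Next I'll work out the arc.

```bash
python3 - <<'E'
import numpy as np
C=np.array([578.5,-3.3]);th=-.0768;R=np.array([[np.cos(th),-np.sin(th)],[np.sin(th),np.cos(th)]])
f=lambda a,d:C+R@[20-125*np.sin(a)-d*np.cos(a),-110+125*np.cos(a)-d*np.sin(a)]
p=np.array([500.1,-21.8])
for a,d in [(.584,22)]+[(a,19) for a in np.linspace(.54,0,10)]:
    q=f(a,d);print(round(a,3),q.round(1),(q-p).round(1));p=q
E
```

```text
0.584 [510.1 -15.9] [10.   5.9]
0.54 [517.2 -11.2] [7.1 4.8]
0.48 [523.5  -7. ] [6.3 4.2]
0.42 [530.   -3.2] [6.6 3.8]
0.36 [5.368e+02 2.000e-01] [6.8 3.4]
0.3 [543.8   3.2] [7. 3.]
0.24 [550.9   5.7] [7.1 2.6]
0.18 [558.2   7.9] [7.3 2.1]
0.12 [565.6   9.6] [7.4 1.7]
0.06 [573.1  10.8] [7.5 1.2]
0.0 [580.6  11.6] [7.5 0.8]
```

Request:
jog_arm:
  steps: [0,0,-29,0,0,0,0,-29,0,0,0,0,-29,0,0,0,0,0,0,0]

```text
clock: 3.58
position: [497.8, -22.4, 38.2]
eef_rot: [0.968, 0.249, -0.002, -0.001]
contact_force: [0.8, -0.9, 0.1]
gripper_width: 0.1
```

Request:
jog_arm:
  steps: [10,5.9,0,0,0,7.1,4.8,0,-0.044,0,6.3,4.2,0,-0.06,0,6.6,3.8,0,-0.06,0,6.8,3.4,0,-0.06,0,7,3,0,-0.06,0,7.1,2.6,0,-0.06,0,7.3,2.1,0,-0.06,0,7.4,1.7,0,-0.06,0,7.5,1.2,0,-0.06,0,0,0,0,0,0,0,0,0,0,0]

```text
clock: 5.08
position: [574.2, 11.1, 41.5]
eef_rot: [1.0, -0.009, 0.001, 0.0]
contact_force: [-0.3, 0.8, 0.5]
gripper_width: -0.0
```

Request:
jog_arm:
  steps: [3,0.4,0,-0.03,0,3,0.3,0,-0.03,0,2,0,0,0,0,1,0,0,0,0,0,0,0,0,0]

```text
clock: 5.7
position: [581.7, 11.8, 40.2]
eef_rot: [0.999, -0.039, -0.001, -0.0]
contact_force: [-3.8, 0.6, 1.9]
gripper_width: -0.0
```

Request:
jog_arm:
  steps: [1.5,0,0,0,0,1.5,0,0,0,0,0,0,0,0,0,0,0,0,0,0]

```text
clock: 6.2
position: [581.9, 11.9, 39.8]
eef_rot: [0.999, -0.039, -0.004, 0.0]
contact_force: [-13.7, 0.3, 10.1]
gripper_width: -0.0
```

Request:
jog_arm:
  steps: [-8,0,0,0,0,-10,0,0,0,0,0,0,45,0,0,-10,10,50,0,0,-20,20,10,0,0,0,0,0,0,0]

```text
clock: 6.95
position: [537.4, 42.5, 146.8]
eef_rot: [0.999, -0.038, 0.002, -0.0]
contact_force: [0.2, -0.5, 0.1]
gripper_width: 0.3
```

```bash
python3 - <<'E'
from cell import bot,camera
from h import *
c=camera("wrist");im=c["img"].copy()
C=np.array([578.5,-3.3]);th=-.0768;R=np.array([[np.cos(th),-np.sin(th)],[np.sin(th),np.cos(th)]])
J=lambda x,y,z:[*(C+R@[x,y]),z]
for P in(J(20,15,60),J(20,100,62),J(44,100,74),J(100,150,12),J(-100,150,12),J(20,-110,36),J(0,100,57)):
    u=proj(c,P);print(u.round())
    if abs(u).max()<2000: cv2.drawMarker(im,tuple(int(v) for v in u),(255,0,255),0,12,1)
cv2.imwrite("pics/w2.png",im[:,:,::-1])
s=bot.read_state();print(s["position"],s["clock"])
E
```

```text
[327. 115.]
[184. 115.]
[175.  70.]
[118. -13.]
[148. 265.]
[512. 114.]
[188. 148.]
[537.24916877  41.9097351  145.53732577] 7.0
```

View pics/w2.png

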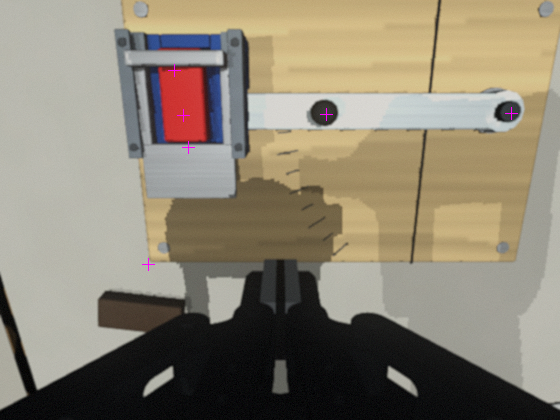

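The arm lies parallel to the board edge, knob at (324,112), so it's at the stop. The keeper is still open and the window spans rows 66 to 144. The jig sits about 1.5 mm further in +x than I'd estimated. Next I move over the window.

Request:
jog_arm:
  steps: [36,26,0,0,0,36,26.5,0,0,0,0,0,-30,0,0,0,0,-30,0,0,0,0,0,0,0,0,0,0,0,0]

```text
clock: 7.75
position: [609.7, 93.8, 85.5]
eef_rot: [0.999, -0.039, 0.0, 0.0]
contact_force: [0.8, 0.5, -0.3]
gripper_width: 0.2
```

```bash
python3 - <<'E'
from cell import bot,camera
from h import *
a=camera("wrist")["img"];c=camera("scene")["img"]
b=cv2.resize(c[170:300,160:360],(560,364),interpolation=cv2.INTER_CUBIC)
cv2.imwrite("pics/w3.png",np.vstack([a[:230],b])[:,:,::-1])
s=bot.read_state();print(s["position"],s["clock"])
E
```

```text
[610.50578149  94.0288624   86.9274988 ] 7.85
```

View pics/w3.png

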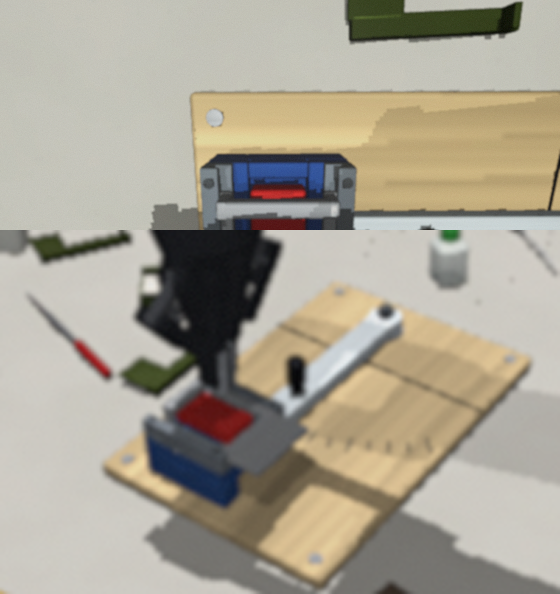

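The housing is centred on the tool column (278 vs 280) and the tip is over the plunger. Now I press.

Request:
jog_arm:
  steps: [0,0,-14,0,0,0,0,-9,0,0,0,0,-5,0,0,0,0,0,0,0]

```text
clock: 8.35
position: [609.2, 94.2, 57.6]
eef_rot: [0.999, -0.039, -0.0, 0.0]
contact_force: [-3.6, -0.4, 6.0]
gripper_width: 0.1
```

Request:
jog_arm:
  steps: [0,0,-4,0,0,0,0,-3,0,0,0,0,-2,0,0,0,0,0,0,0]

```text
clock: 8.85
position: [609.4, 94.2, 49.6]
eef_rot: [0.999, -0.039, -0.0, 0.0]
contact_force: [-4.0, 0.1, 8.8]
gripper_width: 0.3
```

Request:
jog_arm:
  steps: [3,-0.2,-1,0,0,4,-0.3,0,0,0,4,-0.3,0,0,0,4,-0.3,0,0,0,4,-0.3,0,0,0,4,-0.3,0,0,0,0,0,0,0,0]

```text
clock: 9.72
position: [631.6, 92.9, 48.3]
eef_rot: [0.999, -0.039, -0.001, -0.0]
contact_force: [-6.3, 0.5, 8.8]
gripper_width: 0.3
```

Request:
jog_arm:
  steps: [4,-0.3,0,0,0,4,-0.3,0,0,0,4,-0.3,0,0,0,4,-0.3,0,0,0,4,-0.3,0,0,0,2,-0.2,0,0,0,0,0,0,0,0]

```text
clock: 10.6
position: [653.9, 91.1, 47.2]
eef_rot: [0.999, -0.039, -0.001, -0.0]
contact_force: [-2.2, -0.2, 2.7]
gripper_width: -0.3
```

Request:
jog_arm:
  steps: [1.5,-0.1,0.5,0,0,1.5,-0.1,0,0,0,1.5,0,0,0,0,1,0,0,0,0,0,0,0,0,0]

```text
clock: 11.22
position: [654.1, 91.1, 47.0]
eef_rot: [0.999, -0.039, -0.008, 0.0]
contact_force: [-22.0, -0.3, 14.8]
gripper_width: 0.3
```

Request:
jog_arm:
  steps: [-4,0,0,0,0,-3,0,3,0,0,0,0,15,0,0,0,0,40,0,0,-40,0,40,0,0,-40,-40,20,0,0,0,0,0,0,0]

```text
clock: 12.1
position: [572.7, 49.2, 169.4]
eef_rot: [0.999, -0.04, 0.003, 0.0]
contact_force: [0.7, -0.3, -0.6]
gripper_width: -0.4
```

```bash
python3 - <<'E'
from cell import bot,camera
from h import *
c=camera("wrist");im=c["img"].copy()
C=np.array([580,-3.3]);th=-.0768;R=np.array([[np.cos(th),-np.sin(th)],[np.sin(th),np.cos(th)]])
J=lambda x,y,z:[*(C+R@[x,y]),z]
for P in(J(20,15,60),J(78,100,74),J(34,100,57)):
    u=proj(c,P);print(u.round());cv2.drawMarker(im,tuple(int(v) for v in u),(255,0,255),0,12,1)
s=camera("scene")["img"];b=cv2.resize(s[180:290,190:360],(560,362),interpolation=cv2.INTER_CUBIC)
cv2.imwrite("pics/w4.png",np.vstack([im[:230],b])[:,:,::-1])
print(bot.read_state()["clock"])
E
```

```text
[334. 164.]
[200.  72.]
[209. 143.]
12.2
```

View pics/w4.png

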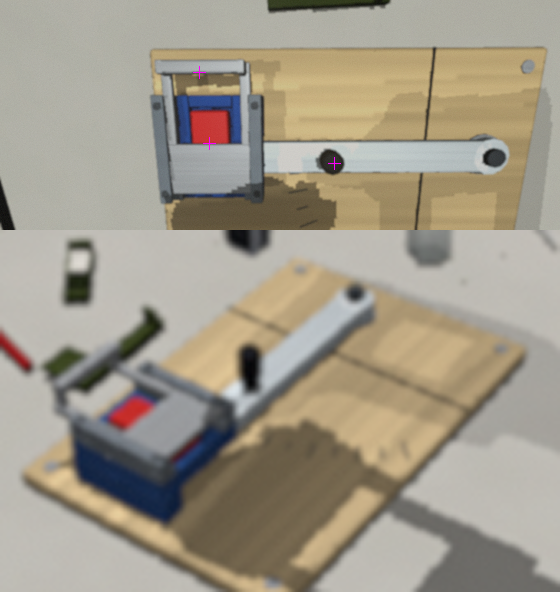

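The tongue edge is at row 143, the predicted fully-across position. The red plunger sits low under the tongue, the arm is at its stop, and the gripper is clear.

```bash
python3 -c "
from cell import bot
print(bot.finish_job())"
```

```text
the job is handed in; nothing more can be done
None
```

The jig is set for square cuts, and I handed the job in at about 12.2 s of the 38 s allowed.

- **Fence arm:** I pushed the knob with shut fingers until the arm stopped. The last 3 mm of commanded push moved it only 0.2 mm, at about 14 N.
- **Plunger:** I pressed it through the keeper window to about 12.4 mm. The force was 8.8 N, close to what the spring should give there, and nothing blocked it early.
- **Keeper:** Still pressing, I pushed the bar in +x until it hit its end, at about 22 N. That was within about 0.5 mm of where I expected it.

After I backed the gripper off, the pictures showed the tongue edge at its predicted fully-across place. The plunger was held down under it, and the arm was still at its stop. The sanding block was out of view in that last picture, but the gripper never went near the loose things.

No check failed. The first jig estimate was about 1.5 mm off in x, and I corrected it before pressing the plunger.

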